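Draw the stone model from the denture flask and present its underside

TASK

I am about to brush separator on the grey stone model. Draw it straight up out of the bronze flask half, keeping it level until it is clear and leaving the flask where it stands, then carry it over the steel tray and tip it up on edge, so that its flat underside stands about upright and I can reach it with the brush. Finish while holding it there over the middle of the tray, still and at least 15 cm above the counter, without having touched the tray with it, and leave all the other things alone.

Things in the scene. Friction and masses are not known exactly. Their poses are not given: they have to be found in the camera images.
- model_mid (a point): Grey stone dental model, 42 mm tall, 150 to 240 g: flat base 62 (x) x 66 (y) x 18 mm, on it a horseshoe arch of teeth. It stands loose on the flask half's floor, within a few mm of its middle and nearly in line. This point is on its axis half-way up, 21 mm above the underside; its z points out of the teeth (up at the start), so the underside looks along -z.
- model_grip (a point): Middle of the model's arch of teeth, the place to grip it. The arch is 24 mm high; this point lies 12 mm below its top, 30 mm above the underside. Its two side legs have flat parallel upright outer faces 48 mm apart (24 mm either side of this point in y), reaching 20 mm to either side in x; close the fingers along y. Same axes as model_mid, 8 mm behind it in x.
- flask: Lower half of a bronze denture flask, loose, 0.55 kg: open octagonal cast box 94 (x) x 100 (y) mm, 26 mm high, walls 6, floor 5 mm; the model stands in its pocket and its teeth rise 21 mm above the rim. Corner ears (x 41, y 44 mm from the middle, radius 8), three with pins 8 mm above the rim. Origin at the middle of its underside, z up. Left or right on the counter, yaw within 60 degrees.
- tray: Steel tray, open, 180 (x) x 130 (y) mm, 18 mm high, empty, loose on the counter on the other side from the flask. Origin at the middle of its underside, z up, at counter height 0.
- flask_top: Bystander: upper half of the flask, bronze, open side up, 94 x 100 x 30 mm, near the robot on the left.
- mug: Bystander: chipped white enamel mug, 82 mm across, 80 mm tall, on the right.
- bowl: Bystander: green mixing bowl, 124 mm across, 66 mm tall, on the left. The fixed flask press stands farther left, more than 0.47 m left of the robot's centre line, with a spoked handle at 275 mm height: keep the arm clear of it. The other fixed equipment, along the counter's far edge and sides, is under 180 mm tall.
- jar: Bystander: amber jar of separator with a white cap, 52 mm across, 62 mm tall, near the robot on the right.
There are look-alikes about, which are no part of the job. Of the things that look like the tray, the smaller one is meant.

How it is judged:
By the outcome, as a careful person would: the job done as asked, in the order asked, and still so for the second after the job is handed in, while the arm keeps its last pose, push and grip.
It also fails if it takes over 38 s, if anything falls off the work surface, if the arm or the gripper's body presses on something with over 40 N, if the wrist force passes 120 N, or if a joint passes its speed limit or range.

ROBOT

A 6-joint arm with a two-finger parallel gripper is mounted at the origin on the work surface. World frame = base frame: x ahead of the robot, y to its left, z up, the work surface at z = 0. Lengths are in m, angles in rad, forces in N, time in s.
With the tool pointing down it reaches from about 0.3 to 0.875 m from the base axis. Payload 6.4 kg.
Tool frame: the origin (TCP) lies midway between the tips of the shut fingers; the grasp point (between the pads) lies 19 mm behind it; z points along the fingers, y is the direction in which the jaws open and shut (so a half turn about z gives the same grasp; the last joint's range is limited). The gripper opens to 85 mm and grips with 20 to 120 N. Pads are 22 mm wide; open, the fingers measure 114 mm over their backs; the gripper's body (76 mm by 85 mm) begins 54 mm behind the grasp point. The pads swing forward as they close: fully open they stand 13 mm farther back than shut.
Start: joints at [-0.206, 0.181, 1.607, -0, 1.354, -0.206], TCP at [0.575, 0, 0.231] pointing down, gripper open.
Joint ranges: [-2.99, 2.99], [-0.89, 2.07], [0.3, 2.58], [-1.14, 4.28], [0, 2.63], [-3.12, 3.12]. Speed limits (rad/s): [2.57, 2.57, 3.01, 3.14, 3.14, 3.14].

INTERFACE

Orientations are given as a unit quaternion [x, y, z, w].
In Python, from bench import r gives the robot as it stands.
- The arm moves only by the tool jog_arm, never from a script. Its argument "increments" is a list of rows, each an object with "jaw": the finger opening in mm, from 0 to 85.4; "translation": the shift along the tool's x, y, z in mm, a list of three; "delta_rot": the turn, a rotation vector about the tool's x, y, z in degrees, a list of three. In form: [{"jaw": jaw, "translation": [x, y, z], "delta_rot": [rx, ry, rz]}, ...]. A call has 1 to 10 rows; each row is the pose to reach, as a shift and turn from the pose commanded when the call began, along the tool's axes at that moment; what a row does not reach only later rows make up. A row lasts 1/8 s, in which the tool goes at most 62.5 mm and 10.7 degrees, less where a joint would pass 70% of its speed; a pose out of reach is approached as far as the arm can. A call with a gripper value outside its range is refused whole. The fingers move at their own pace and stop on an object; "newtons" is the grip in N (left out, the last holds). Time passes only in rows, so rows that repeat a pose let the fingers close. It gives the time, the measured TCP pose, the force and the opening at its end, in the units of the state.
- r.read_state(): the state, without advancing time (a new reading comes with each control period).
- r.snapshot(name): name is "scene" or "side" or "wrist"; returns a dict with "color" (384x512x3 uint8, red, green, blue), "depth" (384x512 float32, m along the optical axis (not along the pixel's ray), 0 where there is no reading), "fx", "fy", "cx", "cy" (pixels), "view" (4x4, takes a point from world to camera coordinates). Camera axes: x right, y up, looking along -z (the intrinsics and any distortion apply to the point x, -y, -z); pixel columns grow to the right and rows downward; lengths in m; the calibration is good to about 2 mm. A picture is of the moment at which its call begins.
- r.hand_in(): hands the job in, once; it reports no verdict.
The state is a dict: "clock": time; "q": joint angles; "joint_vel": joint speeds; "joint_efforts": joint torques, N m; "ee_pos": TCP position; "tcp_rot": TCP orientation; "contact_force": force on the tool from outside, world axes, zero at the start; "wrist_torque": the same for the moment, N m; "finger_gap": finger opening in m.
Only numpy, scipy, OpenCV 4.12 (cv2) and the standard library are available. Lean on these libraries where they do the work, as an engineer would, in place of code of your own. Each camera call takes 0.05 s, during which the arm holds its last target.

## Working session

There is one attempt and no reset: what is moved stays moved. The work goes in short steps, Python scripts to look and compute and a tool call to move; the robot and the scene stay as the last step left them, time stands still between calls to the robot, and variables do not carry over. Pictures are saved under pics/ and viewed, and the job is handed in when it is done.

Besides the shell and the picture viewer there is one more tool, called after "Call:" by a JSON object that holds its "name" and its "arguments". jog_arm: Moves the arm, as the interface text tells. Its arguments: {"type":"object","properties":{"increments":{"type":"array"},"newtons":{"type":"number"}},"required":["increments"]}

```bash
ls; mkdir -p pics; python3 - <<'E'
from bench import r
import cv2,numpy as np
for n in("scene","side","wrist"):
    s=r.snapshot(n); cv2.imwrite(f"pics/{n}0.png",s["color"][:,:,::-1]); np.savez(f"{n}0.npz",**s)
    print(n,s["fx"],s["fy"],s["cx"],s["cy"],np.round(s["view"],3).tolist(),[k for k in s])
print(r.read_state())
E
```

```text
pics
scene 412.1686382327784 412.1686382327784 253.45729568175514 198.19800300995803 [[0.484, 0.875, 0.012, -0.185], [-0.521, 0.277, 0.807, 0.168], [0.703, -0.397, 0.59, -1.487], [0.0, 0.0, 0.0, 1.0]] ['color', 'depth', 'fx', 'fy', 'cx', 'cy', 'view']
side 400.6619761734584 400.6619761734584 251.51945124524056 196.60800215726405 [[0.908, -0.42, -0.001, -0.397], [0.308, 0.665, 0.681, -0.161], [-0.285, -0.618, 0.733, -0.987], [0.0, 0.0, 0.0, 1.0]] ['color', 'depth', 'fx', 'fy', 'cx', 'cy', 'view']
wrist 339.151964210407 339.151964210407 256.4929367769067 193.71998275834343 [[1.0, -0.0, -0.001, -0.574], [0.0, 0.953, -0.302, 0.039], [0.001, 0.302, 0.953, -0.379], [0.0, 0.0, 0.0, 1.0]] ['color', 'depth', 'fx', 'fy', 'cx', 'cy', 'view']
{'clock': 0.15, 'q': array([-2.06278777e-01,  1.81403811e-01,  1.60775739e+00,  3.10188980e-06,
        1.35379507e+00, -2.06314706e-01]), 'joint_vel': array([-3.95534636e-04, -4.19940315e-03, -3.19947798e-03, -3.82872309e-04,
        4.59772599e-05, -2.30648136e-04]), 'joint_efforts': array([ 1.94259010e-03, -4.45260644e+01, -3.51692533e+01, -1.26067753e-04,
        5.82284134e-03,  2.14055274e-05]), 'ee_pos': array([5.74586339e-01, 1.17256087e-04, 2.30582421e-01]), 'tcp_rot': array([ 7.07094151e-01,  7.07119083e-01, -3.71868760e-04, -5.71473818e-04]), 'contact_force': array([-0.04195046, -0.17492977,  0.14176018]), 'wrist_torque': array([-0.01959357, -0.03507915,  0.03733726]), 'finger_gap': 0.08514867306888002}
```

View pics/scene0.png

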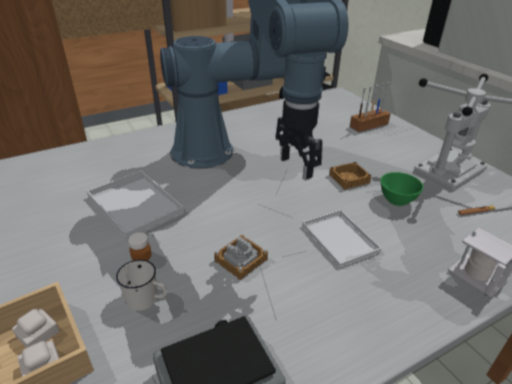

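View pics/side0.png

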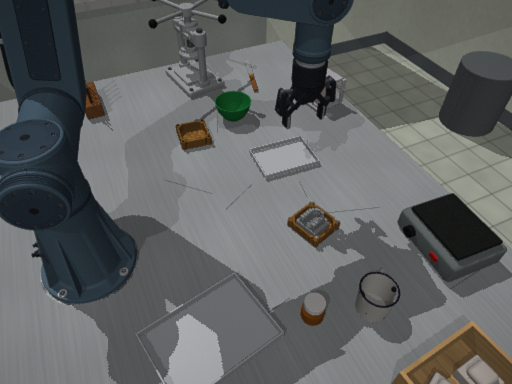

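View pics/wrist0.png

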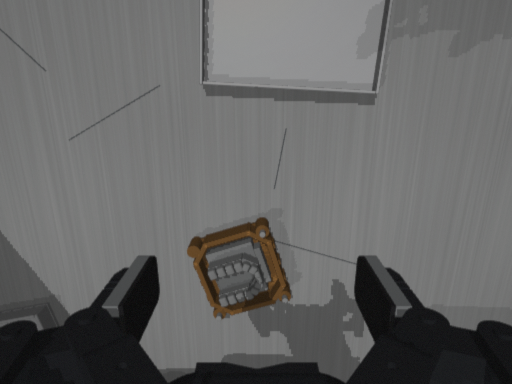

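Scene: the flask holding the grey model is at about (241,256), just right of centre. The smaller tray is at (341,238), to the left. The large look-alike tray is at (135,203). In the wrist view the flask is at (240,268), with the arch's closed end to the right (+x).

```bash
cat > h.py <<'E'
import numpy as np, cv2
def cloud(s):
    d=s["depth"]; v,u=np.mgrid[0:384,0:512]
    P=np.stack([(u-s["cx"])/s["fx"]*d,-(v-s["cy"])/s["fy"]*d,-d],-1)
    V=s["view"]; W=(P-V[:3,3])@V[:3,:3]
    W[d<=0]=np.nan
    return W
def rays(s,uv,z):
    V=s["view"]; uv=np.atleast_2d(uv).astype(float)
    D=np.c_[(uv[:,0]-s["cx"])/s["fx"],-(uv[:,1]-s["cy"])/s["fy"],-np.ones(len(uv))]@V[:3,:3]
    C=-V[:3,:3].T@V[:3,3]
    return C+D*((z-C[2])/D[:,2])[:,None]
E
python3 - <<'E'
from h import *
for n in("wrist","scene","side"):
    s=dict(np.load(n+"0.npz")); W=cloud(s); c=s["color"]
    hsv=cv2.cvtColor(c,cv2.COLOR_RGB2HSV)
    x,y,z=W[...,0],W[...,1],W[...,2]
    print(n,"counter z",np.nanmedian(z))
    br=(hsv[...,0]<20)&(hsv[...,1]>120)
    near=(x>.4)&(x<.75)&(y<0)&(y>-.3)
    m=br&near&(z>.01)&(z<.05)
    n_,l,st,ce=cv2.connectedComponentsWithStats(m.astype(np.uint8))
    for i in range(1,n_):
        if st[i,4]>150:
            p=W[l==i]; print("bronze",st[i],p.mean(0),np.nanpercentile(p,[1,99],axis=0).round(3).tolist())
            top=p[(p[:,2]>.022)&(p[:,2]<.03)]; rect=cv2.minAreaRect((top[:,:2]*1000).astype(np.float32)); print("rim rect",rect, cv2.boxPoints(rect).round(0).tolist())
    g=near&(hsv[...,1]<60)&(z>.035)&(z<.06)
    if n=='wrist': g[300:]=False
    p=W[g]; 
    if len(p)>20: print("teeth",len(p),np.nanpercentile(p,[1,50,99],axis=0).round(4).tolist(),cv2.minAreaRect((p[:,:2]*1000).astype(np.float32)))
    t=(z>.012)&(z<.022)&(y>-.02)&(y<.3)&(x>.4)&(x<.8)
    p=W[t&(hsv[...,1]<60)]
    if len(p)>20: print("tray rim",len(p),cv2.minAreaRect((p[:,:2]*1000).astype(np.float32)))
s=dict(np.load("wrist0.npz"));cv2.imwrite("pics/wz.png",cv2.resize(s["color"][205:335,170:320,::-1],None,fx=5,fy=4.5,interpolation=cv2.INTER_CUBIC))
E
```

```text
wrist counter z -0.0008792205788232581
bronze [ 188  220  103   98 2476] [ 0.55371329 -0.12590094  0.02179682] [[0.499, -0.184, 0.011], [0.611, -0.07, 0.026]]
rim rect ((554.406982421875, -130.2312469482422), (95.79671478271484, 102.40076446533203), 17.671018600463867) [[493.0, -96.0], [524.0, -194.0], [616.0, -164.0], [585.0, -67.0]]
teeth 1204 [[0.5219, -0.1508, 0.0353], [0.5552, -0.1186, 0.0445], [0.58, -0.1042, 0.0467]] ((552.665283203125, -129.83212280273438), (54.36427688598633, 48.69707107543945), 17.663843154907227)
tray rim 1212 ((609.2769775390625, 116.47547912597656), (84.06551361083984, 179.58045959472656), 87.15292358398438)
scene counter z 0.0007030202695532949
bronze [215 243  52  35 387] [ 0.57798717 -0.14323429  0.02039576] [[0.519, -0.191, 0.01], [0.614, -0.079, 0.028]]
rim rect ((558.0341186523438, -133.1658935546875), (92.72607421875, 98.16606903076172), 16.826000213623047) [[499.0, -100.0], [528.0, -194.0], [617.0, -167.0], [588.0, -73.0]]
teeth 306 [[0.5236, -0.2845, 0.0352], [0.5633, -0.1408, 0.0453], [0.7446, -0.1082, 0.0572]] ((637.7860107421875, -189.20693969726562), (60.23610305786133, 278.2668151855469), 57.69879913330078)
tray rim 404 ((608.4136962890625, 139.7995147705078), (135.34732055664062, 184.3875732421875), 87.37185668945312)
side counter z 0.001296466427393979
bronze [288 203  52  43 514] [ 0.54473717 -0.14259594  0.02199838] [[0.495, -0.195, 0.01], [0.605, -0.08, 0.029]]
rim rect ((551.8453369140625, -135.48988342285156), (96.17728424072266, 101.20542907714844), 18.609806060791016) [[490.0, -103.0], [522.0, -199.0], [614.0, -168.0], [581.0, -72.0]]
teeth 360 [[0.52, -0.2979, 0.0352], [0.5641, -0.1515, 0.0466], [0.7496, -0.1088, 0.059]] ((634.6364135742188, -208.6727294921875), (120.59030151367188, 291.5196838378906), 47.34916305541992)
tray rim 318 ((553.81640625, 157.77731323242188), (177.2605438232422, 328.5361633300781), 68.79108428955078)
```

View pics/wz.png

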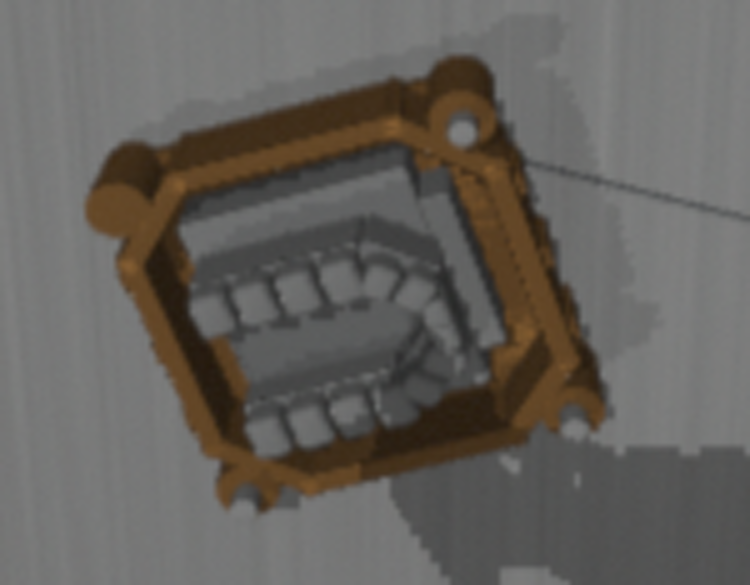

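Measured, all in agreement with the given sizes:

| Item | Result | Check |
|---|---|---|
| Flask centre | About (0.555, -0.132), yaw 17.7° | Rim rectangle 96x102 mm |
| Teeth | Top at 47 mm | 48.7 mm across the legs |
| Tray centre | About (0.608, 0.140), yaw about -2.6° | 184x135 mm |

Next I move above the grip point, turn to line up, and look again.

Call:
{"name": "jog_arm", "arguments": {"increments": [{"jaw":56,"translation":[-30,-6,15],"delta_rot":[0,0,10]},{"jaw":56,"translation":[-60,-12,30],"delta_rot":[0,0,20]},{"jaw":56,"translation":[-90,-18,45],"delta_rot":[0,0,30]},{"jaw":56,"translation":[-120,-24,60],"delta_rot":[0,0,40]},{"jaw":56,"translation":[-134,-28,75],"delta_rot":[0,0,50]},{"jaw":56,"translation":[-134,-28,90],"delta_rot":[0,0,60]},{"jaw":56,"translation":[-134,-28,100],"delta_rot":[0,0,70]},{"jaw":56,"translation":[-134,-28,100],"delta_rot":[0,0,72.3]},{"jaw":56,"translation":[-134,-28,100],"delta_rot":[0,0,72.3]},{"jaw":56,"translation":[-134,-28,100],"delta_rot":[0,0,72.3]}], "newtons": 60}}

```text
clock: 1.4
ee_pos: [0.5471, -0.134, 0.1313]
tcp_rot: [0.988, 0.154, 0.0, 0.0]
contact_force: [-0.1, -0.0, 0.3]
finger_gap: 0.0558
```

```bash
python3 - <<'E'
from bench import r
from h import *
from scipy.spatial.transform import Rotation as Ro
st=r.read_state(); print(st["clock"],st["ee_pos"],Ro.from_quat(st["tcp_rot"]).as_matrix().round(4).tolist(),st["q"].round(3),st["finger_gap"],st["contact_force"])
s=r.snapshot("wrist"); np.savez("wrist1.npz",**s); s2=r.snapshot("side"); np.savez("side1.npz",**s2)
cv2.imwrite("pics/w1.png",s["color"][:,:,::-1]); cv2.imwrite("pics/s1.png",s2["color"][:,:,::-1])
W=cloud(s);x,y,z=W[...,0],W[...,1],W[...,2];hsv=cv2.cvtColor(s["color"],cv2.COLOR_RGB2HSV)
c=np.array([.5465,-.1335]);a=np.radians(17.7);R=np.array([[np.cos(a),np.sin(a)],[-np.sin(a),np.cos(a)]])
L=(W[...,:2]-c)@R.T
m=(abs(L[...,0])<.06)&(abs(L[...,1])<.05)&(z>.040)&(z<.05)&(hsv[...,1]<70)
p=W[m]; print(len(p),"z99",np.percentile(p[:,2],99)); rect=cv2.minAreaRect((p[:,:2]*1000).astype(np.float32)); print(rect)
l=L[m]*1000; print("local pct",np.percentile(l,[0.5,2,50,98,99.5],axis=0).round(1).tolist())
for lo in range(-24,20,8):
    k=l[(l[:,0]>lo)&(l[:,0]<lo+8)]; 
    if len(k): print(lo,len(k),np.percentile(k[:,1],[1,99]).round(1))
cv2.imwrite("pics/w1m.png",m.astype(np.uint8)*255)
E
```

```text
1.4 [ 0.54705525 -0.1339667   0.1313259 ] [[0.9524, 0.3049, 0.0001], [0.3049, -0.9524, -0.0], [0.0001, 0.0, -1.0]] [-0.451  0.265  1.722  0.     1.155  0.81 ] 0.055849885422641514 [-0.07829414 -0.03487437  0.26757148]
2438 z99 0.04711018013447853
((553.075927734375, -130.46934509277344), (54.32957077026367, 48.07255172729492), 17.948158264160156)
local pct [[-19.3, -22.9], [-18.2, -22.2], [9.5, 0.8], [33.4, 23.7], [34.1, 24.4]]
-24 145 [-22.9  24. ]
-16 318 [-22.4  24. ]
-8 347 [-22.8  24.4]
0 340 [-22.6  24.2]
8 333 [-23.   24.5]
16 365 [-22.2  23.9]
```

View pics/w1.png

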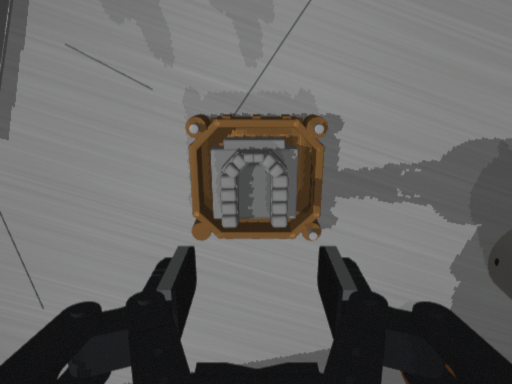

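View pics/s1.png

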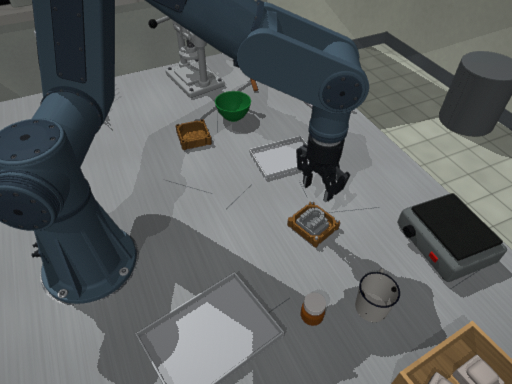

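The wrist view shows the arch centred at about (254,190) between the jaws, whose middle is at column 257. So I shift 1.4 mm towards the model's +y, then go down part way.

Call:
{"name": "jog_arm", "arguments": {"increments": [{"jaw":55,"translation":[0,-1.4,30],"delta_rot":[0,0,-0.2]},{"jaw":55,"translation":[0,-1.4,60],"delta_rot":[0,0,-0.2]},{"jaw":55,"translation":[0,-1.4,85],"delta_rot":[0,0,-0.2]},{"jaw":55,"translation":[0,-1.4,94],"delta_rot":[0,0,-0.2]},{"jaw":55,"translation":[0,-1.4,94],"delta_rot":[0,0,-0.2]},{"jaw":55,"translation":[0,-1.4,94],"delta_rot":[0,0,-0.2]}]}}

```text
clock: 2.25
ee_pos: [0.5475, -0.133, 0.0385]
tcp_rot: [0.988, 0.156, 0.001, 0.001]
contact_force: [0.4, -0.4, -0.1]
finger_gap: 0.0546
```

```bash
python3 - <<'E'
from bench import r
from h import *
st=r.read_state(); print(st["clock"],st["ee_pos"],st["finger_gap"],st["contact_force"])
s=r.snapshot("wrist");cv2.imwrite("pics/w2.png",s["color"][:,:,::-1])
for n in("side","scene"):
    s2=r.snapshot(n); np.savez(n+"2.npz",**s2)
    C=s2["view"]@np.array([.547,-.133,.035,1]); u=int(s2["cx"]+s2["fx"]*C[0]/-C[2]); v=int(s2["cy"]+s2["fy"]*C[1]/C[2])
    cv2.imwrite(f"pics/{n}2.png",cv2.resize(s2["color"][v-50:v+35,u-55:u+55,::-1],None,fx=7,fy=7,interpolation=cv2.INTER_CUBIC))
W=cloud(s2)
E
```

```text
2.25 [ 0.54751065 -0.13304786  0.03849972] 0.05456370658678613 [ 0.3625688  -0.39299318 -0.05027592]
```

View pics/w2.png

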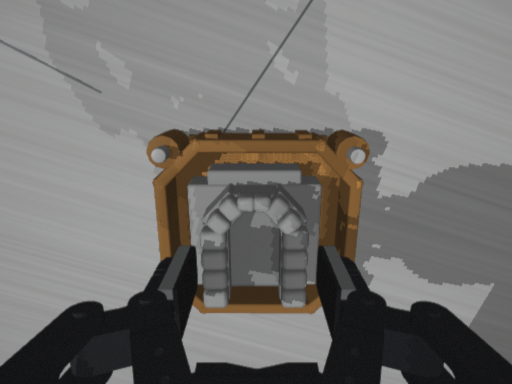

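View pics/scene2.png

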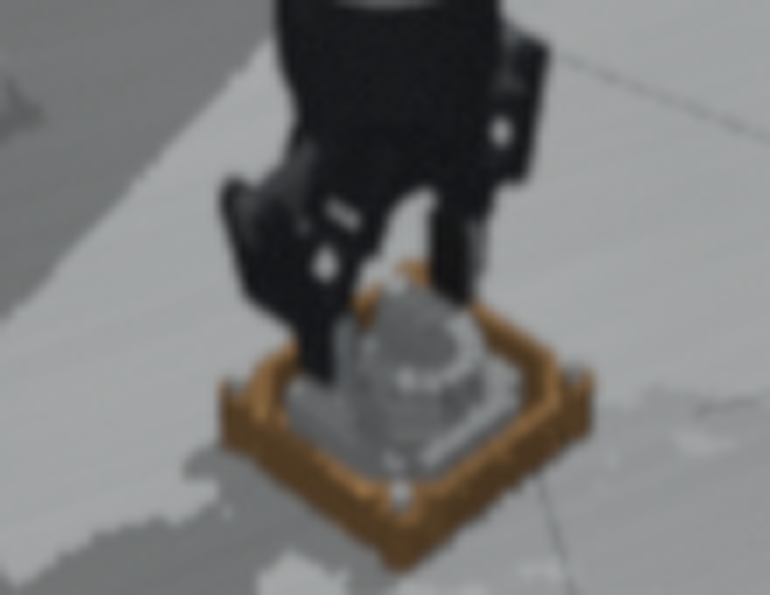

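View pics/side2.png

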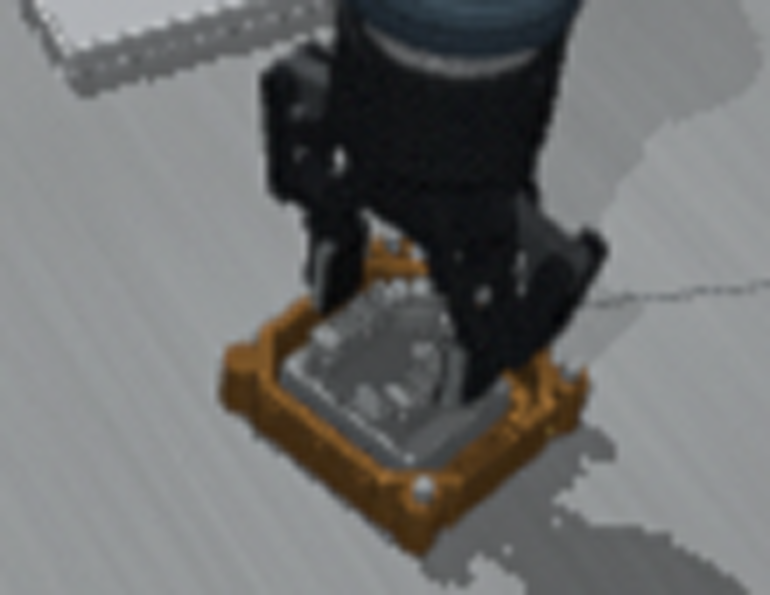

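The jaws straddle the arch with clearance on both sides. The arch middle is at column 254.5 and the jaw middle at 257, so I shift about 1 mm more and ease down.

Call:
{"name": "jog_arm", "arguments": {"increments": [{"jaw":55,"translation":[-0.5,-1,4],"delta_rot":[0,0,0]},{"jaw":55,"translation":[-0.5,-1,8],"delta_rot":[0,0,0]},{"jaw":55,"translation":[-0.5,-1,12],"delta_rot":[0,0,0]},{"jaw":55,"translation":[-0.5,-1,14],"delta_rot":[0,0,0]},{"jaw":55,"translation":[-0.5,-1,14],"delta_rot":[0,0,0]},{"jaw":55,"translation":[-0.5,-1,14],"delta_rot":[0,0,0]}]}}

```text
clock: 3.15
ee_pos: [0.5459, -0.1319, 0.0233]
tcp_rot: [0.988, 0.156, 0.0, 0.0]
contact_force: [0.2, -1.1, -0.4]
finger_gap: 0.0547
```

```bash
python3 - <<'E'
from bench import r
from h import *
st=r.read_state(); print(st["clock"],st["ee_pos"],st["finger_gap"],st["contact_force"],st["wrist_torque"])
s=r.snapshot("wrist");cv2.imwrite("pics/w3.png",s["color"][:,:,::-1])
for n in("side","scene"):
    s2=r.snapshot(n)
    C=s2["view"]@np.array([.547,-.133,.035,1]); u=int(s2["cx"]+s2["fx"]*C[0]/-C[2]); v=int(s2["cy"]+s2["fy"]*C[1]/C[2])
    cv2.imwrite(f"pics/{n}3.png",cv2.resize(s2["color"][v-30:v+30,u-40:u+40,::-1],None,fx=9,fy=9,interpolation=cv2.INTER_CUBIC))
E
```

```text
3.15 [ 0.54587244 -0.13192775  0.02333728] 0.054742496534255176 [ 0.20031966 -1.0973852  -0.44433569] [-0.09184658  0.0119244   0.04780738]
```

View pics/w3.png

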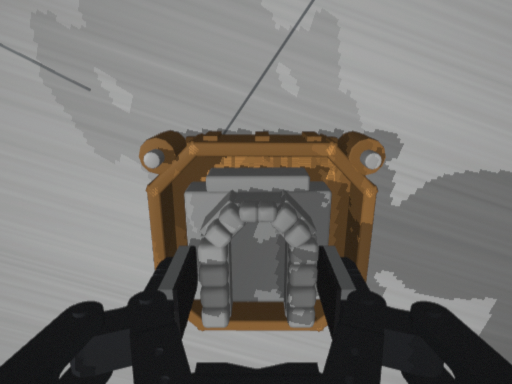

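View pics/side3.png

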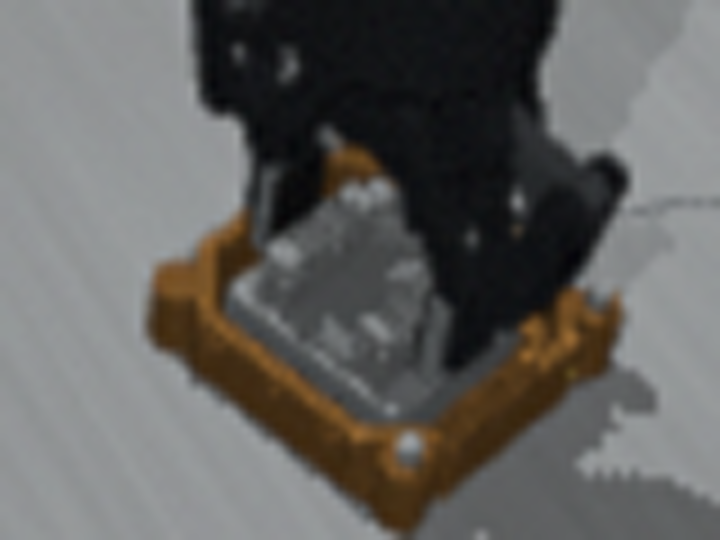

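View pics/scene3.png

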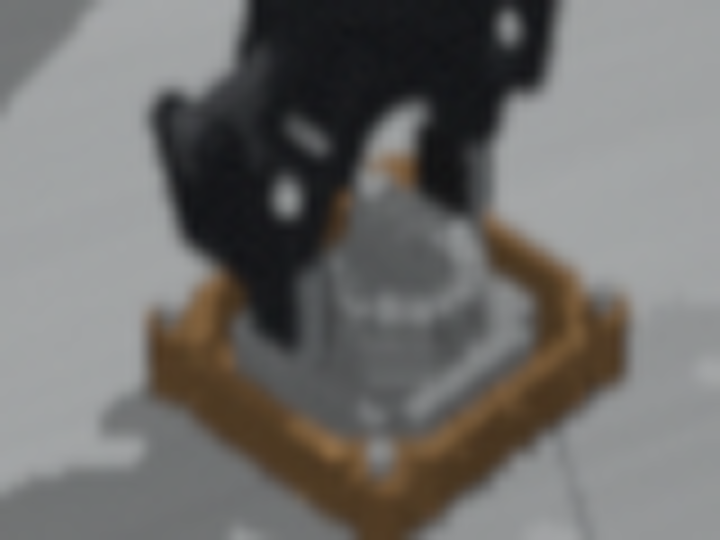

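No contact so far, and the arch is now centred (199 to 317 against jaw middle 257). I go down another 1.5 mm and close.

Call:
{"name": "jog_arm", "arguments": {"increments": [{"jaw":55,"translation":[0,0,1.5],"delta_rot":[0,0,0]},{"jaw":55,"translation":[0,0,1.5],"delta_rot":[0,0,0]},{"jaw":51,"translation":[0,0,1.5],"delta_rot":[0,0,0]},{"jaw":49,"translation":[0,0,1.5],"delta_rot":[0,0,0]},{"jaw":44,"translation":[0,0,1.5],"delta_rot":[0,0,0]},{"jaw":40,"translation":[0,0,1.5],"delta_rot":[0,0,0]},{"jaw":40,"translation":[0,0,1.5],"delta_rot":[0,0,0]},{"jaw":40,"translation":[0,0,1.5],"delta_rot":[0,0,0]}], "newtons": 60}}

```text
clock: 4.3
ee_pos: [0.5461, -0.1321, 0.0222]
tcp_rot: [0.988, 0.156, 0.0, 0.0]
contact_force: [-0.7, 0.2, 5.9]
finger_gap: 0.047
```

```bash
python3 - <<'E'
from bench import r
from h import *
st=r.read_state(); print(st["clock"],st["ee_pos"],st["finger_gap"],st["contact_force"],st["wrist_torque"])
s=r.snapshot("wrist");cv2.imwrite("pics/w4.png",s["color"][:,:,::-1])
E
```

```text
4.3 [ 0.54612202 -0.13205162  0.02220171] 0.04704860019944365 [-0.7317249   0.23071979  5.91468756] [-0.02881451  0.18394573  0.01076289]
```

View pics/w4.png

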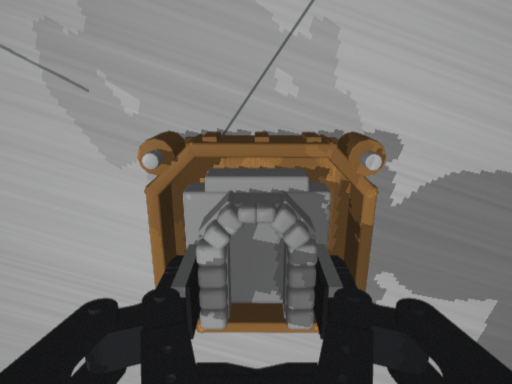

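The grip is on, with a 47 mm gap on the 48 mm arch. I lift straight up slowly and check that the flask stays put.

Call:
{"name": "jog_arm", "arguments": {"increments": [{"jaw":40,"translation":[0,0,-3],"delta_rot":[0,0,0]},{"jaw":40,"translation":[0,0,-6],"delta_rot":[0,0,0]},{"jaw":40,"translation":[0,0,-10],"delta_rot":[0,0,0]},{"jaw":40,"translation":[0,0,-15],"delta_rot":[0,0,0]},{"jaw":40,"translation":[0,0,-20],"delta_rot":[0,0,0]},{"jaw":40,"translation":[0,0,-20],"delta_rot":[0,0,0]}]}}

```text
clock: 5.1
ee_pos: [0.5463, -0.1321, 0.0425]
tcp_rot: [0.988, 0.156, 0.001, 0.0]
contact_force: [1.0, 0.2, -2.0]
finger_gap: 0.0467
```

```bash
python3 - <<'E'
from bench import r
from h import *
st=r.read_state(); print(st["clock"],st["ee_pos"],st["finger_gap"],st["contact_force"],st["wrist_torque"])
s=r.snapshot("wrist");cv2.imwrite("pics/w5.png",s["color"][:,:,::-1])
s2=r.snapshot("side");s0=dict(np.load("side0.npz"))
for n,q in(("a",s0),("b",s2)):
    C=q["view"]@np.array([.547,-.133,.035,1]); u=int(q["cx"]+q["fx"]*C[0]/-C[2]); v=int(q["cy"]+q["fy"]*C[1]/C[2])
    cv2.imwrite(f"pics/side5{n}.png",cv2.resize(q["color"][v-30:v+30,u-40:u+40,::-1],None,fx=9,fy=9,interpolation=cv2.INTER_CUBIC))
E
```

```text
5.1 [ 0.54627461 -0.1320613   0.04245825] 0.04670016842473137 [ 1.02272009  0.23293849 -1.97630106] [-0.00892569  0.00948509 -0.00978113]
```

View pics/w5.png

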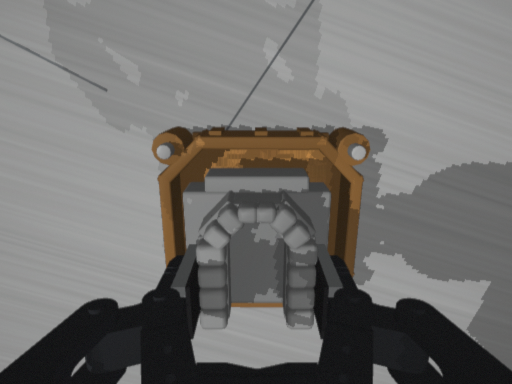

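View pics/side5b.png

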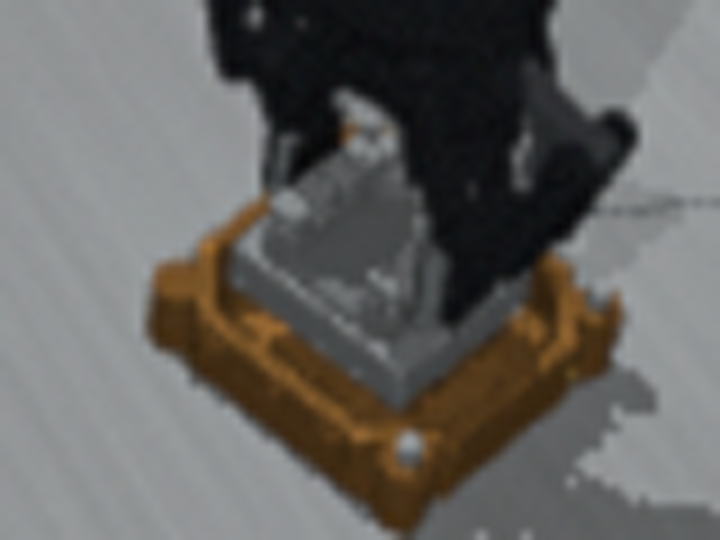

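The model came up level and the flask did not move, with a load of about 2 N. I continue straight up.

Call:
{"name": "jog_arm", "arguments": {"increments": [{"jaw":40,"translation":[0,0,-10],"delta_rot":[0,0,0]},{"jaw":40,"translation":[0,0,-30],"delta_rot":[0,0,0]},{"jaw":40,"translation":[0,0,-60],"delta_rot":[0,0,0]},{"jaw":40,"translation":[0,0,-100],"delta_rot":[0,0,0]},{"jaw":40,"translation":[0,0,-140],"delta_rot":[0,0,0]},{"jaw":40,"translation":[0,0,-180],"delta_rot":[0,0,0]},{"jaw":40,"translation":[0,0,-220],"delta_rot":[0,0,0]},{"jaw":40,"translation":[0,0,-245],"delta_rot":[0,0,0]},{"jaw":40,"translation":[0,0,-255],"delta_rot":[0,0,0]},{"jaw":40,"translation":[0,0,-255],"delta_rot":[0,0,0]}]}}

```text
clock: 6.45
ee_pos: [0.5458, -0.1319, 0.297]
tcp_rot: [0.988, 0.156, 0.0, 0.0]
contact_force: [0.5, -0.1, -1.9]
finger_gap: 0.0468
```

```bash
python3 - <<'E'
from bench import r
from h import *
from scipy.optimize import least_squares
st=r.read_state(); print(st["clock"],st["ee_pos"].tolist(),st["q"].tolist(),st["finger_gap"],st["contact_force"])
D=[([.181403811,1.60775739,1.35379507],[5.74586339e-01, 1.17256087e-04, 2.30582421e-01]),([.265,1.722,1.155],[.54705525,-.1339667,.1313259]),(st["q"][[1,2,4]],st["ee_pos"])]
# z uses h-d combined (tool down)
def f(p):
    L1,L2,hd,o,e=p; out=[]
    for q,x in D:
        a,b=q[0],q[0]+q[1]; out+= [L1*np.sin(a)+L2*np.sin(b)+e-np.sqrt(x[0]**2+x[1]**2-o*o), hd+L1*np.cos(a)+L2*np.cos(b)-x[2]]
    return np.r_[out,1e-3*e]
s=least_squares(f,[.4,.4,0,.118,0]); print(s.x,s.fun)
E
```

```text
6.45 [0.5458169494082925, -0.13185213315691635, 0.29702020966009174] [-0.4483875300347735, 0.1019850594233585, 1.5627887216777636, 1.7740049098280922e-06, 1.476184776714789, 0.8099653842016926] 0.04679492520724479 [ 0.51888052 -0.08968291 -1.88228208]
[ 2.67251933e-01  5.08171565e-01  7.84994672e-02 -4.49845423e-05
  2.90270952e-02] [-1.24018817e-03  6.96704926e-04  5.92208841e-04 -3.52857299e-04
  6.47960110e-04 -3.43847628e-04  2.90270952e-05]
```

The model is clear of the flask and held, at a TCP height of 0.297 m. Now I carry it over the tray at that height.

Call:
{"name": "jog_arm", "arguments": {"increments": [{"jaw":40,"translation":[7,-12,0],"delta_rot":[0,0,1]},{"jaw":40,"translation":[22,-40,0],"delta_rot":[0,0,3]},{"jaw":40,"translation":[43,-78,0],"delta_rot":[0,0,5]},{"jaw":40,"translation":[64,-116,0],"delta_rot":[0,0,7]},{"jaw":40,"translation":[85,-154,0],"delta_rot":[0,0,9]},{"jaw":40,"translation":[106,-192,0],"delta_rot":[0,0,11]},{"jaw":40,"translation":[124,-225,0],"delta_rot":[0,0,13]},{"jaw":40,"translation":[135,-245,0],"delta_rot":[0,0,15]},{"jaw":40,"translation":[135,-245,0],"delta_rot":[0,0,15]},{"jaw":40,"translation":[135,-245,0],"delta_rot":[0,0,15]}]}}

```text
clock: 7.7
ee_pos: [0.5984, 0.1422, 0.2954]
tcp_rot: [1.0, 0.026, -0.001, 0.0]
contact_force: [0.0, -0.1, -1.4]
finger_gap: 0.0468
```

Call:
{"name": "jog_arm", "arguments": {"increments": [{"jaw":40,"translation":[0,0,0],"delta_rot":[5,0,0]},{"jaw":40,"translation":[0,0,0],"delta_rot":[10,0,0]},{"jaw":40,"translation":[0,0,0],"delta_rot":[10,0,0]}]}}

```text
clock: 8.07
ee_pos: [0.5989, 0.1402, 0.2961]
tcp_rot: [0.996, 0.023, -0.003, -0.087]
contact_force: [-0.1, -0.7, -1.5]
finger_gap: 0.0468
```

```bash
python3 - <<'E'
from bench import r
from h import *
from scipy.spatial.transform import Rotation as Ro
st=r.read_state(); print(st["clock"],st["ee_pos"],st["q"].round(3),st["finger_gap"],st["contact_force"]);print(Ro.from_quat(st["tcp_rot"]).as_matrix().round(3))
for n in("side","scene"):
    s2=r.snapshot(n);cv2.imwrite(f"pics/{n}6.png",s2["color"][:,:,::-1]);np.savez(n+"6.npz",**s2)
E
```

```text
8.075 [0.59891878 0.14019005 0.29607906] [-0.054  0.211  1.451  0.173  1.5    1.456] 0.046775636451945254 [-0.08460186 -0.72682146 -1.46807837]
[[ 0.999  0.046 -0.009]
 [ 0.047 -0.984  0.172]
 [-0.001 -0.173 -0.985]]
```

View pics/side6.png

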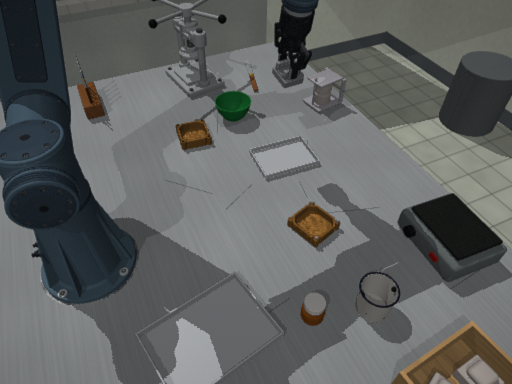

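View pics/scene6.png

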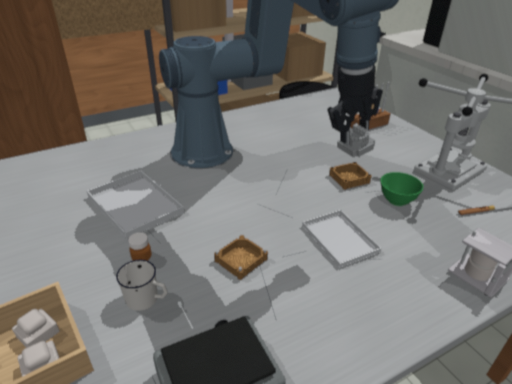

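Raising the tilt drives q4 positive, towards the middle of its range, so the sideways tip is reachable. The pictures show the flask standing unmoved and empty, and the tray clear. I tip the remaining 80°.

Call:
{"name": "jog_arm", "arguments": {"increments": [{"jaw":40,"translation":[1,0,0],"delta_rot":[8,0,0]},{"jaw":40,"translation":[1,0,0],"delta_rot":[16,0,0]},{"jaw":40,"translation":[1,0,0],"delta_rot":[24,0,0]},{"jaw":40,"translation":[1,0,0],"delta_rot":[32,0,0]},{"jaw":40,"translation":[1,0,0],"delta_rot":[40,0,0]}]}}

```text
clock: 8.8
ee_pos: [0.6001, 0.1428, 0.2971]
tcp_rot: [0.906, 0.023, -0.01, -0.423]
contact_force: [0.1, 0.7, -3.7]
finger_gap: 0.0467
```

```bash
python3 - <<'E'
from bench import r
from scipy.spatial.transform import Rotation as Ro
st=r.read_state(); print(st["clock"],st["ee_pos"],st["q"].round(3),st["joint_vel"].round(2),st["finger_gap"],st["contact_force"]);print(Ro.from_quat(st["tcp_rot"]).as_matrix().round(3))
E
```

```text
8.8 [0.60005336 0.14280505 0.29707169] [-0.355  0.325  1.531  0.788  1.681  1.09 ] [-0.37  0.35  0.11  0.86  0.4  -0.48] 0.04671952000585867 [ 0.11930812  0.71052454 -3.70132194]
[[ 0.999  0.033 -0.039]
 [ 0.051 -0.641  0.766]
 [ 0.001 -0.767 -0.641]]
```

Call:
{"name": "jog_arm", "arguments": {"increments": [{"jaw":40,"translation":[0,0,0],"delta_rot":[8,0,0]},{"jaw":40,"translation":[0,0,0],"delta_rot":[16,0,0]},{"jaw":40,"translation":[0,0,0],"delta_rot":[24,0,0]},{"jaw":40,"translation":[0,0,0],"delta_rot":[32,0,0]},{"jaw":40,"translation":[0,0,0],"delta_rot":[37,0,0]},{"jaw":40,"translation":[0,0,0],"delta_rot":[40,0,0]},{"jaw":40,"translation":[0,0,0],"delta_rot":[40,0,0]},{"jaw":40,"translation":[0,0,0],"delta_rot":[40,0,0]}]}}

```text
clock: 9.8
ee_pos: [0.6002, 0.1431, 0.2974]
tcp_rot: [0.708, 0.019, -0.018, -0.706]
contact_force: [-1.0, -0.5, -1.8]
finger_gap: 0.0469
```

```bash
python3 - <<'E'
from bench import r
from h import *
from scipy.spatial.transform import Rotation as Ro
st=r.read_state(); R=Ro.from_quat(st["tcp_rot"]).as_matrix();print(st["clock"],st["ee_pos"],st["q"].round(3),st["joint_vel"].round(2),st["finger_gap"],st["contact_force"]);print(R.round(3))
print("mid est",st["ee_pos"]+R@[.008,0,-.0038])
for n in("side","scene","wrist"):
    s=r.snapshot(n);cv2.imwrite(f"pics/{n}7.png",s["color"][:,:,::-1]);np.savez(n+"7.npz",**s)
    if n=="wrist":continue
    W=cloud(s);hsv=cv2.cvtColor(s["color"],cv2.COLOR_RGB2HSV);x,y,z=np.moveaxis(W,-1,0)
    m=(hsv[...,1]<70)&(hsv[...,2]>60)&(x>.54)&(x<.68)&(y>.11)&(y<.2)&(z>.15)
    p=W[m];print(n,len(p)); 
    if len(p)>30:
        print(np.nanpercentile(p,[1,50,99],axis=0).round(3).tolist())
        f=p[p[:,1]>np.percentile(p[:,1],60)]; c=f-f.mean(0); print("normal",np.linalg.svd(c)[2][2],np.sqrt(np.mean((c@np.linalg.svd(c)[2][2])**2)))
E
```

```text
9.8 [0.60016979 0.14310726 0.29737443] [-0.462  0.636  1.553  1.253  1.981  0.884] [-0.   -0.01 -0.    0.    0.   -0.  ] 0.0468916818731981 [-1.01962195 -0.51960127 -1.76285338]
[[ 0.999  0.001 -0.051]
 [ 0.051 -0.002  0.999]
 [ 0.001 -1.    -0.002]]
mid est [0.60835461 0.13972373 0.2973938 ]
side 0
scene 814
[[0.58, 0.112, 0.264], [0.621, 0.137, 0.305], [0.64, 0.161, 0.332]]
normal [ 0.07732447 -0.99522992  0.05948388] 0.005520475531343824
```

View pics/side7.png

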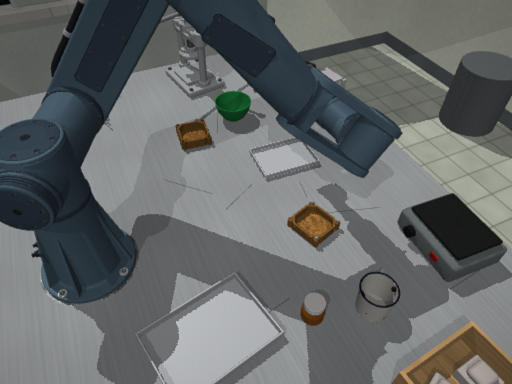

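View pics/scene7.png

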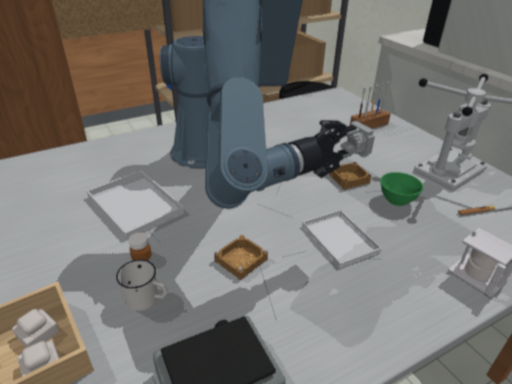

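View pics/wrist7.png

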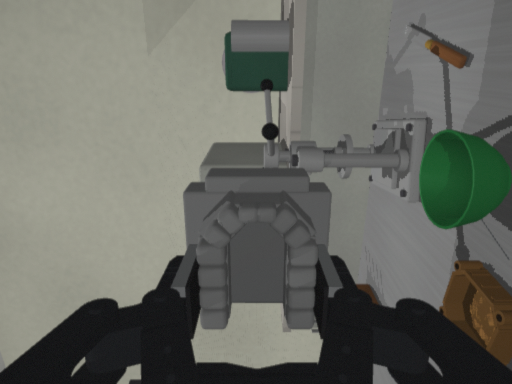

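The wrist view shows the model sitting in the jaws exactly as when gripped. Its base plane is upright (tool axis 0.1° from level) and the model's middle is at about (0.608, 0.140, 0.297). One last check that the flask and tray haven't moved, then I hand in.

```bash
python3 - <<'E'
from bench import r
from h import *
A=dict(np.load("scene0.npz"))
for B in (dict(np.load("scene7.npz")),):
  for q in (A,B):
    W=cloud(q);hsv=cv2.cvtColor(q["color"],cv2.COLOR_RGB2HSV);x,y,z=np.moveaxis(W,-1,0)
    t=(z>.012)&(z<.022)&(y>-.02)&(y<.3)&(x>.4)&(x<.8)&(hsv[...,1]<60)
    f=(hsv[...,0]<20)&(hsv[...,1]>120)&(x>.4)&(x<.75)&(y<0)&(y>-.3)&(z>.022)&(z<.03)
    for m in(t,f): print([np.round(v,1) for v in cv2.minAreaRect((W[m][:,:2]*1000).astype(np.float32))])
st=r.read_state();print(st["clock"],st["ee_pos"],abs(st["joint_vel"]).max())
r.hand_in()
E
```

```text
[array([608.4, 139.8]), array([135.3, 184.4]), np.float64(87.4)]
[array([ 557.3, -134.1]), array([91.5, 99.8]), np.float64(19.0)]
[array([609.7, 138.9]), array([133.3, 182.8]), np.float64(87.0)]
[array([ 557.7, -133.3]), array([94.3, 99.2]), np.float64(18.2)]
9.95 [0.60013728 0.14293953 0.29762387] 0.004141228017818651
the job is handed in; nothing more can be done
```

I gripped the model by its arch at 60 N and drew it straight up and level out of the flask. I then carried it over the smaller tray and tipped it 90° sideways, so its underside stands upright facing left. I handed the job in at about 10 s of the 38 s allowed.

**Position:** the model's middle is at about (0.608, 0.140, 0.297) m, within about 2 mm of the tray's measured centre. Its lowest edge is about 26 cm above the counter.

**Steadiness:** the tool axis is level to about 0.1° by the arm's own pose. The arm is still, and the model sits in the jaws exactly as when gripped, with a 47 mm gap.

**Flask and tray:** their measured positions before and after agree to about 1.5 mm, which is measurement noise. The model never came near the tray. I saw no change in the other objects in the pictures, but did not measure them.

**Weak check:** fitting a plane to the depth points tilted about 3.4° from upright. The underside itself was not in view, and those points included the gripper and the sides of the model, so I relied on the arm's pose and the unchanged wrist view instead.

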